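Nest two L-brackets in the spray tray

TASK

Pack the two L-shaped aluminium brackets into the empty dark steel spray tray, ready for painting: turn them so that they nest into each other, and leave both lying flat on the tray's floor, lugs up, neither resting on the rim or on the other. Leave the straight plate and the roll of tape where they are.

Things in the scene. Friction and masses are not known exactly. Their poses are not given: they have to be found in the camera images.
- ell_a_lug (a point): First aluminium L-plate, 8 mm thick, 90 x 90 mm, legs 45 mm wide, about 0.2 kg, flat on the bench, lug up. The point is on the grip lug (24 mm along x, 10 mm thick in y, top 55 mm above the plate's underside), 38 mm above the underside. z up; x, y run along the legs. Seen from the point the outer corner is at x = y = -32.5 mm; one leg ends at x = 57.5, the other at y = 57.5, the inner corner is at x = y = 12.5 mm.
- ell_b_lug (a point): Second aluminium L-plate, 8 mm thick, 90 x 90 mm, legs 45 mm wide, about 0.2 kg, flat on the bench, lug up. The point is on the grip lug (24 mm along x, 10 mm thick in y, top 55 mm above the plate's underside), 38 mm above the underside. z up; x, y run along the legs. Seen from the point the outer corner is at x = y = -32.5 mm; one leg ends at x = 57.5, the other at y = 57.5, the inner corner is at x = y = 12.5 mm.
- tray_floor (a point): Dark steel tray fixed to the bench. The point is the centre of its floor's upper face, 4 mm above the bench; x along the short side, y the long side. Inside 120 (x) x 165 (y) mm, walls 4 mm thick, rim 16 mm above the bench. The brackets fit only nested: one's outer corner in a tray corner, the other turned half round, in the opposite corner, about 10 mm free round each.
- strip: Bystander: a straight aluminium plate 135 (x) x 45 (y) x 8 mm with a lug at its middle like those of the brackets, 55 mm high in all; origin at the centre of its underside.
- tape: Bystander: a roll of green masking tape lying flat, 100 mm across, 36 mm high; origin at the centre of its underside.
Not all that is in view belongs to the job. Leave any purple or red look-alike of the part that bears ell_a_lug alone.

How it is judged:
By the outcome, as a careful person would: the job done as asked, in the order asked, and still so for the second after the job is handed in, with the robot touching nothing.
It also fails if it takes over 56 s, if anything falls off the work surface, if the arm or the gripper's body presses on something with over 40 N, if the wrist force passes 120 N, or if a joint passes its speed limit or range.

ROBOT

A 6-joint arm with a two-finger parallel gripper is mounted at the origin on the work surface. World frame = base frame: x ahead of the robot, y to its left, z up, the work surface at z = 0. Lengths are in m, angles in rad, forces in N, time in s.
With the tool pointing down it reaches from about 0.325 to 0.775 m from the base axis. Payload 5.5 kg.
Tool frame: the origin (TCP) lies at the very end of the fingers, on their centre line; the grasp point (between the pads) lies 19 mm behind it (env.pinch_z is the distance from the TCP to the grasp point, in m); y points along the fingers, z is the direction in which the jaws open and shut, and the axes are right-handed (so a half turn about y gives the same grasp; the last joint's range is limited). The gripper opens to 88 mm and grips with 3 to 60 N. Pads are 20 mm wide; open, the fingers measure 115 mm over their backs; the gripper's body (75 mm by 178 mm) begins 61 mm behind the grasp point.
Start: joints at [1.121, 0.091, 1.231, -0, 1.82, -0.057], TCP at [0.23, 0.554, 0.223] pointing down, gripper open.
Joint ranges: [-2.87, 2.87], [-0.86, 2.18], [0.17, 2.46], [-1.51, 4.65], [0.06, 2.69], [-2.65, 2.65]. Speed limits (rad/s): [2.57, 2.57, 3.01, 3.14, 3.14, 3.14].

INTERFACE

Orientations are given as a rotation vector (axis times angle).
In Python, from rig import env, read_camera, camera_info, spotter gives the robot as it stands.
- The arm moves only by the tool arm_command, never from a script. Its argument "rows" is a list of rows, each a list of 7 numbers: the turn, a rotation vector about the tool's x, y, z in degrees, then the shift along the tool's x, y, z in m, then the closure, from 0 (fully open) to 1 (shut). In form: [[wx, wy, wz, x, y, z, claw], ...]. A call has 1 to 20 rows; each row is the pose to reach, as a shift and turn from the pose measured when the call began, along the tool's axes at that moment; what a row does not reach only later rows make up. A row lasts 1/12 s, in which the tool goes at most 41.7 mm and 7.16 degrees, less where a joint would pass 70% of its speed; a pose out of reach is approached as far as the arm can. A call with a gripper value outside its range is refused whole. The fingers move at their own pace and stop on an object; the grip force is fixed at half the most. Time passes only in rows, so rows that repeat a pose let the fingers close. It gives the time, the measured TCP pose, the force and the opening at its end, in the units of the state.
- env.observe(): the state, without advancing time (a new reading comes with each control period).
- read_camera(name): name is "scene" or "top"; returns the picture (480x640x3 uint8, red, green, blue); there is no depth.
- camera_info(name): a dict with "camera_matrix" (3x3 intrinsics, pixels), "view" (4x4, takes a point from world to camera coordinates). Camera axes: x right, y up, looking along -z (the intrinsics and any distortion apply to the point x, -y, -z); pixel columns grow to the right and rows downward; lengths in m; the calibration is good to about 2 mm. A picture is of the moment at which its call begins. camera_info takes no time and is no camera call.
- env.close_job(): hands the job in, once; it reports no verdict.
Trained networks look in the newest picture that a camera, given by its name, has taken for a name from the list of things; names that differ only in an ending like _2 or _b are one class to them, and where a whole thing is asked for, a point or a joint stands for the part that bears it (a point fixed in the world has none). Each returns a list of dicts, best first, with "confidence" (0 to 1); they miss things now and then, are a little off and sometimes report something else, mostly with a low value. They report only what shows in the picture. A call takes as long as a camera call. They do not tell look-alikes from the thing itself.
- spotter.search_frame(camera, name): "extent" ([left, top, right, bottom] in pixels, round what is visible of it).
- spotter.place_of(camera, name): "location" ([row, column] in pixels: a listed point, or the origin of a listed thing).
The state is a dict: "time_s": time; "qpos": joint angles; "qd": joint speeds; "joint_efforts": joint torques, N m; "tool_pos": TCP position; "eef_rot": TCP orientation; "contact_force": force on the tool from outside, world axes, zero at the start; "ft_torque": the same for the moment, N m; "finger_gap": finger opening in m.
Only numpy, scipy, OpenCV 4.12 (cv2) and the standard library are available. Lean on these libraries where they do the work, as an engineer would, in place of code of your own. Each camera call takes 0.05 s, during which the arm holds its last target. There are 200 camera calls.

## Working session

There is one attempt and no reset: what is moved stays moved. The work goes in short steps, Python scripts to look and compute and a tool call to move; the robot and the scene stay as the last step left them, time stands still between calls to the robot, and variables do not carry over. Pictures are saved under pics/ and viewed, about 8 in all and at most 12, crops included, and the job is handed in when it is done.

Besides the shell and the picture viewer there is one more tool, called after "Emit:" as name(argument=value, ...), one argument or row to a line, values as JSON. arm_command: Moves the arm, as the interface text tells. Its arguments: {"type":"object","properties":{"rows":{"type":"array"}},"required":["rows"]}

```bash
mkdir -p pics; ls
python3 - <<'E'
from rig import env, read_camera, camera_info, spotter
import cv2,numpy as np
np.set_printoptions(precision=4,suppress=True)
for c in ("scene","top"):
    im=read_camera(c); cv2.imwrite(f"pics/{c}0.png",im[:,:,::-1])
    ci=camera_info(c); print(c,{k:np.array(v) if not isinstance(v,str) else v for k,v in ci.items()})
    for n in ("ell_a_lug","tray_floor","strip","tape"):
        print(n,[(np.round(d["location"],1),round(d["confidence"],2)) for d in spotter.place_of(c,n)])
o=env.observe(); print(o, env.pinch_z)
E
```

```text
pics
scene {'camera_matrix': array([[611.6481,   0.    , 311.5295],
       [  0.    , 611.6481, 237.6402],
       [  0.    ,   0.    ,   1.    ]]), 'view': array([[-0.5515,  0.8341,  0.0129,  0.3281],
       [-0.5435, -0.371 ,  0.753 ,  0.169 ],
       [ 0.6329,  0.4082,  0.6579, -1.6623],
       [ 0.    ,  0.    ,  0.    ,  1.    ]])}
ell_a_lug [(array([176.2, 279.4]), 0.89), (array([207.2, 237.8]), 0.66)]
tray_floor [(array([278.3, 334.7]), 0.84)]
strip [(array([343.1, 465.6]), 0.87)]
tape [(array([298.3, 218.8]), 0.57)]
top {'camera_matrix': array([[483.6223,   0.    , 312.4573],
       [  0.    , 483.6223, 235.6656],
       [  0.    ,   0.    ,   1.    ]]), 'view': array([[ 0.0165, -0.9999,  0.0049, -0.0799],
       [ 0.9958,  0.0168,  0.0903, -0.4715],
       [-0.0904,  0.0034,  0.9959, -1.261 ],
       [ 0.    ,  0.    ,  0.    ,  1.    ]])}
ell_a_lug [(array([251.2, 471.7]), 0.92), (array([312.5, 401.1]), 0.79), (array([244.8, 405.7]), 0.68), (array([225.5, 283.8]), 0.61)]
tray_floor [(array([228.5, 286.6]), 0.73)]
strip [(array([226.9, 171.5]), 0.81)]
tape [(array([160.1, 353.6]), 0.74)]
{'time_s': 0.5, 'qpos': array([ 1.1213,  0.0911,  1.2307, -0.    ,  1.8198, -0.0567]), 'qd': array([-0.0013, -0.0003, -0.0006, -0.0021, -0.0012, -0.0007]), 'joint_efforts': array([ -0.0007, -44.5667, -40.6089,   0.0697,   0.0199,  -0.    ]), 'tool_pos': array([0.2297, 0.5543, 0.2226]), 'eef_rot': array([-1.5488,  0.3081, -0.3081]), 'contact_force': array([ 0.4388, -0.7859,  0.7025]), 'ft_torque': array([-0.034 , -0.0204, -0.0177]), 'finger_gap': 0.08812809876672581} 0.0187
```

Run:
```python
import cv2,numpy as np
a=cv2.imread("pics/top0.png")[120:370,110:520]
cv2.imwrite("pics/topc.png",cv2.resize(a,(800,488),interpolation=cv2.INTER_CUBIC))
```

```text
(no output)
```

View pics/scene0.png

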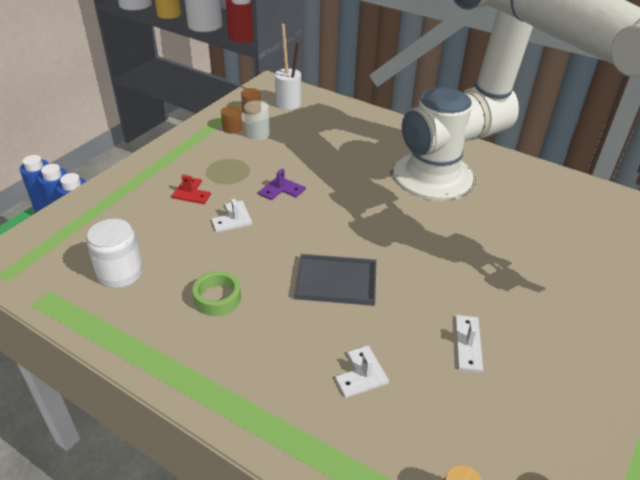

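View pics/topc.png

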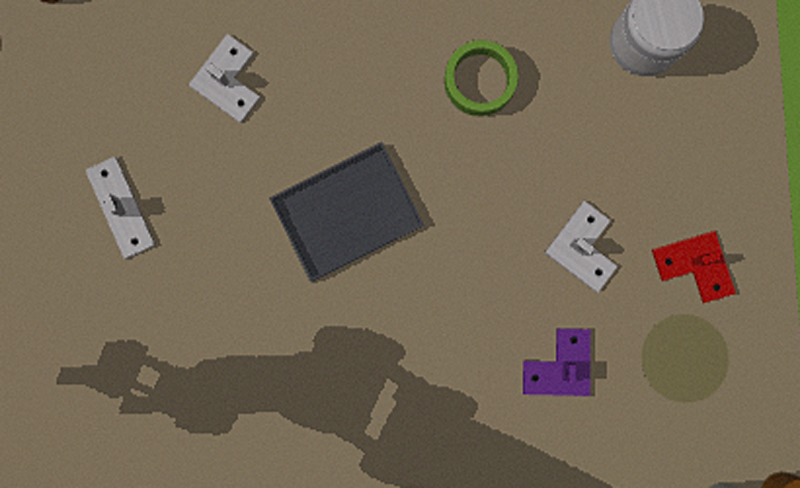

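The image shows two white aluminium Ls in the top view, at about (col 225, row 160) and (409, 247). The purple one at (401, 312) and the red one at (472, 251) are decoys. The strip is at (171, 227), the tape at (353, 160) and the tray at (287, 228). The white Ls fit "aluminium", and the enlarged crop confirms them. Next I fit their poses with both cameras.

```bash
cat > h.py <<'E'
from rig import env, read_camera, camera_info, spotter
import cv2,numpy as np
from scipy.optimize import minimize
from scipy.spatial.transform import Rotation as Ro
np.set_printoptions(precision=4,suppress=True)
S=4
def proj(c,P):
    ci=camera_info(c); K=np.array(ci["camera_matrix"]); V=np.array(ci["view"])
    q=np.c_[P,np.ones(len(P))]@V.T
    u=np.c_[q[:,0],-q[:,1],-q[:,2]]@K.T
    return u[:,:2]/u[:,2:]
def prism(xy,z0,z1): return np.array([[*p,z] for z in (z0,z1) for p in xy])
def box(x0,x1,y0,y1,z0,z1): return prism([(x0,y0),(x1,y0),(x1,y1),(x0,y1)],z0,z1)
o=-.0325;i=.0125;e=.0575
ELL=[box(o,e,o,i,0,.008),box(o,i,o,e,0,.008),box(-.012,.012,-.005,.005,.008,.055)]
TRAY=[box(-.064,.064,-.0865,.0865,0,.016)]
def place(p,B,z0):
    c,s=np.cos(p[2]),np.sin(p[2]); R=np.array([[c,-s,0],[s,c,0],[0,0,1]])
    return [b@R.T+[p[0],p[1],z0] for b in B]
def render(c,p,B,z0,org,shape):
    m=np.zeros((shape[0]*S,shape[1]*S),np.uint8)
    for b in place(p,B,z0):
        h=cv2.convexHull(((proj(c,b)-org+.5)*S-.5).astype(np.float32))
        cv2.fillConvexPoly(m,np.round(h*16).astype(np.int32),1,shift=4)
    return cv2.resize(m.astype(np.float32),shape[::-1],interpolation=cv2.INTER_AREA)
def fit(p0,B,z0,masks):
    """masks: {cam: full-size float mask}"""
    crops={}
    for c,m in masks.items():
        u=proj(c,np.vstack(place(p0,B,z0))); a=np.maximum(u.min(0)-14,0).astype(int); b=(u.max(0)+14).astype(int)
        crops[c]=(a,m[a[1]:b[1],a[0]:b[0]])
    f=lambda v: sum(np.abs(render(c,v*[.01,.01,.1],B,z0,a,m.shape)-m).sum() for c,(a,m) in crops.items())
    best=None
    for k in range(3):
        x0=(p0 if best is None else best.x*[.01,.01,.1])/np.array([.01,.01,.1])
        best=minimize(f,x0,method="Nelder-Mead",options=dict(initial_simplex=x0+np.vstack([np.zeros(3),np.eye(3)*[.8,.8,1.2]*(1-.3*k)]),xatol=.005,fatol=.1))
    return best.x*[.01,.01,.1],best.fun,sum(m.sum() for _,m in crops.values())
def white(im): # soft mask of aluminium vs bench
    h=cv2.cvtColor(im,cv2.COLOR_RGB2HSV).astype(np.float32)
    return ((h[...,1]<45)&(h[...,2]>95)).astype(np.float32)
def dark(im):
    h=cv2.cvtColor(im,cv2.COLOR_RGB2HSV).astype(np.float32)
    return ((im[...,0].astype(int)-im[...,2]<8)&(h[...,2]<90)).astype(np.float32)
def ray(c,px,z):
    return minimize(lambda v:((proj(c,np.array([[*v,z]]))[0]-px)**2).sum(),[.45,0],method="Nelder-Mead",options=dict(xatol=1e-5,fatol=1e-6)).x
E
python3 - <<'E'
from h import *
im={c:cv2.imread(f"pics/{c}0.png")[:,:,::-1] for c in("scene","top")}
for n,px,zs in(("A",(225,160),.03),("B",(409,247),.03)):
    p=ray("top",px,zs); 
    # in top crop both: outer corner to image-left (+y), legs to up-right and down-right
    for cams in(("top",),("scene",),("top","scene")):
        best=None
        for ang in (np.radians(180+np.arange(0,90,30)) if cams==("top",) else [q[2]]):
            r=fit(np.array([*(p if cams==("top",) else q[:2]),ang]),ELL,0,{c:white(im[c]) for c in cams})
            if best is None or r[1]<best[1]: best=r
        if cams==("top",): q=best[0]
        print(n,cams,best[0],np.degrees(best[0][2]),best[1:])
p=ray("top",(287,228),.01); 
for cams in(("top",),("scene",),("top","scene")):
    r=fit(np.array([*p,np.radians(-60)]) if cams==("top",) else q,TRAY,0,{c:dark(im[c]) for c in cams})
    if cams==("top",): q=r[0]
    print("T",cams,r[0],np.degrees(r[0][2]),r[1:])
cv2.imwrite("pics/mask.png",np.hstack([(white(im["top"])*255)[120:370,110:520],(dark(im["top"])*255)[120:370,110:520]]))
E
```

```text
A ('top',) [0.676  0.1756 4.0946] 234.6011981777433 (np.float64(88.625), np.float32(789.0))
A ('scene',) [0.6732 0.1746 4.1041] 235.14850769350642 (np.float64(182.125), np.float32(1720.0))Traceback (most recent call last):
  File "<stdin>", line 9, in <module>
  File "h.py", line 36, in fit
    best=minimize(f,x0,method="Nelder-Mead",options=dict(initial_simplex=x0+np.vstack([np.zeros(3),np.eye(3)*[.8,.8,1.2]*(1-.3*k)]),xatol=.005,fatol=.1))
    res = _minimize_neldermead(fun, x0, args, callback, bounds=bounds,
                               **options)
    fsim[k] = func(sim[k])
              ~~~~^^^^^^^^
    fx = function(np.copy(x), *(wrapper_args + args))
  File "h.py", line 32, in <lambda>
    f=lambda v: sum(np.abs(render(c,v*[.01,.01,.1],B,z0,a,m.shape)-m).sum() for c,(a,m) in crops.items())
                ~~~^^^^^^^^^^^^^^^^^^^^^^^^^^^^^^^^^^^^^^^^^^^^^^^^^^^^^^^^^^^^^^^^^^^^^^^^^^^^^^^^^^^^^^
  File "h.py", line 32, in <genexpr>
    f=lambda v: sum(np.abs(render(c,v*[.01,.01,.1],B,z0,a,m.shape)-m).sum() for c,(a,m) in crops.items())
                           ~~~~~~^^^^^^^^^^^^^^^^^^^^^^^^^^^^^^^^^
  File "h.py", line 23, in render
    h=cv2.convexHull(((proj(c,b)-org+.5)*S-.5).astype(np.float32))
                       ~~~~^^^^^
  File "h.py", line 8, in proj
    ci=camera_info(c); K=np.array(ci["camera_matrix"]); V=np.array(ci["view"])
ValueError: time passes only in moves, steps and waits
```

```bash
python3 - <<'E'
s=open("h.py").read()
s=s.replace("def proj(c,P):\n    ci=camera_info(c)","CI={c:camera_info(c) for c in('scene','top')}\ndef proj(c,P):\n    ci=CI[c]")
open("h.py","w").write(s)
E
cat > m.py <<'E'
from h import *
im={c:cv2.imread(f"pics/{c}0.png")[:,:,::-1] for c in("scene","top")}
for n,px,zs in(("A",(225,160),.03),("B",(409,247),.03)):
    p=ray("top",px,zs); q=np.array([*p,np.radians(235)])
    for cams in(("top",),("scene",),("top","scene")):
        r=fit(q,ELL,0,{c:white(im[c]) for c in cams}); q=r[0] if cams==("top",) else q
        print(n,cams,r[0],np.degrees(r[0][2]),r[1:])
p=ray("top",(287,228),.01); q=np.array([*p,np.radians(25)])
for cams in(("top",),("scene",),("top","scene")):
    r=fit(q,TRAY,0,{c:dark(im[c]) for c in cams}); q=r[0] if cams==("top",) else q
    print("T",cams,r[0],np.degrees(r[0][2]),r[1:])
cv2.imwrite("pics/mask.png",np.hstack([(white(im["top"])*255)[120:370,110:520],(dark(im["top"])*255)[120:370,110:520]]))
E
python3 m.py
```

```text
A ('top',) [0.6759 0.1758 4.0913] 234.41438540934115 (np.float64(88.8125), np.float32(789.0))
A ('scene',) [0.6739 0.1746 4.0989] 234.84973740510048 (np.float64(182.5625), np.float32(1720.0))
A ('top', 'scene') [0.6746 0.1747 4.1036] 235.12014820759686 (np.float64(294.75), np.float32(2509.0))
B ('top',) [ 0.4489 -0.3228  4.0721] 233.31261278420956 (np.float64(76.8125), np.float32(847.0))
B ('scene',) [ 0.4468 -0.3226  4.0808] 233.81300473017987 (np.float64(137.3125), np.float32(911.0))
B ('top', 'scene') [ 0.4485 -0.3229  4.074 ] 233.42562563154632 (np.float64(220.5), np.float32(1758.0))
T ('top',) [ 0.4934 -0.0042  0.4907] 28.117476165295454 (np.float64(75.125), np.float32(3096.0))
T ('scene',) [ 0.4892 -0.0066  0.4824] 27.64183939064227 (np.float64(2751.625), np.float32(928.0))
T ('top', 'scene') [ 0.4934 -0.0042  0.4907] 28.11377035560305 (np.float64(2856.3125), np.float32(4024.0))[ WARN:0@0.667] global loadsave.cpp:1063 imwrite_ Unsupported depth image for selected encoder is fallbacked to CV_8U.
```

View pics/mask.png

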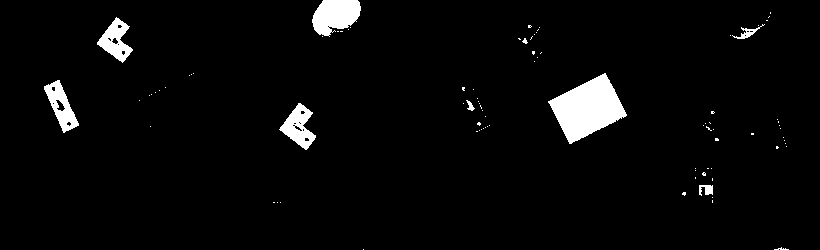

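Masks are clean in the top view, with both Ls and the tray isolated. The scene tray mask failed, so I'll re-measure the tray independently.

Run:
```python
from h import *
im={c:cv2.imread(f"pics/{c}0.png")[:,:,::-1] for c in("scene","top")}
print("scene tray px",im["scene"][280,335],"wall",im["scene"][258,340],im["scene"][299,340],"bench",im["scene"][320,300])
d=cv2.subtract(im["scene"][...,0],im["scene"][...,2])
msk={"top":dark(im["top"]),"scene":((d<12)&(im["scene"][...,0]<110)).astype(np.float32)}
for c in msk: 
    n,l,st,ct=cv2.connectedComponentsWithStats(msk[c].astype(np.uint8))
    k=l[228,287] if c=="top" else l[280,335]; msk[c]=(l==k).astype(np.float32); print(c,st[k])
    cn=max(cv2.findContours((l==k).astype(np.uint8),0,1)[0],key=cv2.contourArea)[:,0].astype(float)
    # unproject to rim height by homography
    W=np.array([[.3,-.2,.016],[.7,-.2,.016],[.7,.2,.016],[.3,.2,.016]])
    H=cv2.getPerspectiveTransform(proj(c,W).astype(np.float32),W[:,:2].astype(np.float32))
    w=cv2.perspectiveTransform(cn[None],H.astype(float))[0]
    print(c,"rect",cv2.minAreaRect((w*1000).astype(np.float32)))
for a in (24,26,28):
  for cams in(("top",),("scene",),("top","scene")):
    r=fit(np.array([.493,-.004,np.radians(a)]),TRAY,0,{c:msk[c] for c in cams}); print(a,cams,r[0],np.degrees(r[0][2]),r[1:])
```

```text
scene tray px [85 87 93] wall [79 81 84] [73 74 79] bench [173 161 137]
top [ 248  193   79   71 3095]
top rect ((492.6355895996094, -4.823493957519531), (128.73382568359375, 172.97352600097656), 27.84823989868164)
scene [ 294  255   82   50 3550]
scene rect ((498.1108093261719, -1.54949951171875), (139.37156677246094, 171.8704071044922), 27.799068450927734)
24 ('top',) [ 0.4936 -0.0044  0.4862] 27.854735741375844 (np.float64(74.0), np.float32(3095.0))
24 ('scene',) [ 0.4905 -0.0056  0.4833] 27.69365836286898 (np.float64(141.8125), np.float32(3550.0))
24 ('top', 'scene') [ 0.4928 -0.0044  0.4891] 28.025925106516322 (np.float64(245.25), np.float32(6645.0))
26 ('top',) [ 0.4937 -0.0044  0.4869] 27.895624158270763 (np.float64(73.4375), np.float32(3095.0))
26 ('scene',) [ 0.4906 -0.0056  0.4837] 27.712462578241595 (np.float64(142.5625), np.float32(3550.0))
26 ('top', 'scene') [ 0.4931 -0.0046  0.4858] 27.83286513243679 (np.float64(243.9375), np.float32(6645.0))
28 ('top',) [ 0.4937 -0.0043  0.485 ] 27.79098501647693 (np.float64(73.1875), np.float32(3095.0))
28 ('scene',) [ 0.4904 -0.0056  0.485 ] 27.790680621712063 (np.float64(142.3125), np.float32(3550.0))
28 ('top', 'scene') [ 0.493  -0.0046  0.4853] 27.80375211336647 (np.float64(243.3125), np.float32(6645.0))
```

```bash
cat >> h.py <<'E'
def wrap(a): return (a+180)%360-180
def go(x,y,z,yaw=None):
    """tool z along yaw (deg); yaw None keeps the turn. returns turn about tool axes (deg), shift in tool axes"""
    o=env.observe(); R=Ro.from_rotvec(o["eef_rot"]).as_matrix(); p=np.array(o["tool_pos"])
    if yaw is None: yaw=np.degrees(np.arctan2(R[1,2],R[0,2]))
    Y=np.array([0,0,-1.]); Z=np.array([np.cos(np.radians(yaw)),np.sin(np.radians(yaw)),0]); Rt=np.c_[np.cross(Y,Z),Y,Z]
    w=np.degrees(Ro.from_matrix(R.T@Rt).as_rotvec()); s=R.T@(np.array([x,y,z])-p)
    print("yaw",yaw,"turn",np.round(w,2),"shift",np.round(s,4)); return w,s
def st():
    o=env.observe(); R=Ro.from_rotvec(o["eef_rot"]).as_matrix()
    print("t",o["time_s"],"p",o["tool_pos"],"zyaw",np.degrees(np.arctan2(R[1,2],R[0,2])),"down",R[:,1],"q",o["qpos"],"f",o["contact_force"],"gap",o["finger_gap"])
E
python3 - <<'E'
from h import *
st()
o=env.observe(); R=Ro.from_rotvec(o["eef_rot"]).as_matrix(); psi0=np.degrees(np.arctan2(R[1,2],R[0,2]))
off=psi0-np.degrees(o["qpos"][0])
T=np.array([.4925,-.005]);c,s=np.cos(np.radians(27.8)),np.sin(np.radians(27.8));RT=np.array([[c,-s],[s,c]])
def q6(xy,plateyaw): return [round(wrap(plateyaw+k-off-np.degrees(np.arctan2(xy[1],xy[0]))),1) for k in (90,270)]
for n,xy,y in(("A",(.675,.175),234.8),("B",(.448,-.3228),233.5)): print(n,"q6-like",q6(xy,y))
for d,l in((0,(-17.5,-40)),(180,(17.5,40)),(90,(17.5,-40)),(270,(-17.5,40))):
    xy=T+RT@np.array(l)/1000; print(d,27.8+d,xy,q6(xy,27.8+d))
go(.675,.175,.12,234.8+90);go(.675,.175,.12,234.8-90)
E
```

```text
t 0.5 p [0.2297 0.5543 0.2226] zyaw 67.49606974357918 down [ 0.     -0.0001 -1.    ] q [ 1.1213  0.0911  1.2307 -0.      1.8198 -0.0567] f [ 0.4388 -0.7859  0.7025] gap 0.08812809876672581
A q6-like [np.float64(-53.0), np.float64(127.0)]
B q6-like [np.float64(-4.0), np.float64(176.0)]
0 27.8 [ 0.4957 -0.0485] [np.float64(120.1), np.float64(-59.9)]
180 207.8 [0.4893 0.0385] [np.float64(-70.0), np.float64(110.0)]
90 117.8 [ 0.5266 -0.0322] [np.float64(-151.9), np.float64(28.1)]
270 297.8 [0.4584 0.0222] [np.float64(21.8), np.float64(-158.2)]
yaw 324.8 turn [  0.  102.7   0. ] shift [ 0.5566  0.1026 -0.18  ]
yaw 144.8 turn [  0.  -77.3  -0. ] shift [ 0.5566  0.1026 -0.18  ]
```

Emit:
arm_command(
  rows=[
    [0,-77.3,0,0.5566,0.1026,-0.18,0.3],
    [0,-77.3,0,0.5566,0.1026,-0.18,0.3],
    [0,-77.3,0,0.5566,0.1026,-0.18,0.3],
    [0,-77.3,0,0.5566,0.1026,-0.18,0.3],
    [0,-77.3,0,0.5566,0.1026,-0.18,0.3],
    [0,-77.3,0,0.5566,0.1026,-0.18,0.3],
    [0,-77.3,0,0.5566,0.1026,-0.18,0.3],
    [0,-77.3,0,0.5566,0.1026,-0.18,0.3],
    [0,-77.3,0,0.5566,0.1026,-0.18,0.3],
    [0,-77.3,0,0.5566,0.1026,-0.18,0.3],
    [0,-77.3,0,0.5566,0.1026,-0.18,0.3],
    [0,-77.3,0,0.5566,0.1026,-0.18,0.3],
    [0,-77.3,0,0.5566,0.1026,-0.18,0.3],
    [0,-77.3,0,0.5566,0.1026,-0.18,0.3],
    [0,-77.3,0,0.5566,0.1026,-0.18,0.3],
    [0,-77.3,0,0.5566,0.1026,-0.18,0.3],
    [0,-77.3,0,0.5566,0.1026,-0.18,0.3],
    [0,-77.3,0,0.5566,0.1026,-0.18,0.3],
    [0,-77.3,0,0.5566,0.1026,-0.18,0.3],
    [0,-77.3,0,0.5566,0.1026,-0.18,0.3],
  ],
)

```text
time_s: 2.17
tool_pos: [0.6744, 0.1765, 0.1212]
eef_rot: [-1.439, -0.748, 0.746]
contact_force: [0.5, -0.8, 0.3]
finger_gap: 0.0616
```

Run:
```python
from h import *
st(); go(.675,.175,.019,144.8)
im=read_camera("scene"); cv2.imwrite("pics/s1.png",cv2.resize(im[200:440,230:500,::-1],None,fx=2.5,fy=2.5))
```

```text
t 2.1667 p [0.6744 0.1765 0.1212] zyaw 144.90385208857745 down [ 0.0013  0.0005 -1.    ] q [ 0.207   0.3565  1.1057  0.0002  1.678  -2.322 ] f [ 0.4542 -0.7825  0.2872] gap 0.06160845225252859
yaw 144.8 turn [0.05 0.1  0.07] shift [-0.001   0.1022 -0.0013]
```

View pics/s1.png

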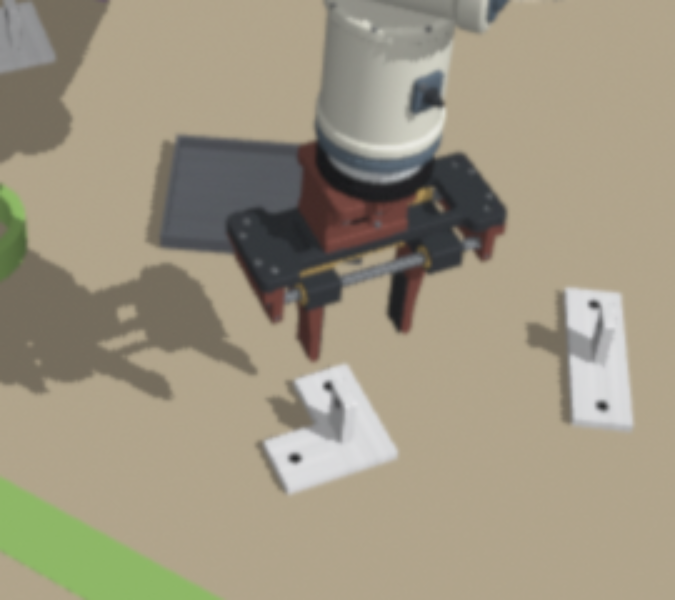

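The crop shows the open fingers, tips at (312,350) and (403,325), straddling bracket A's lug at (337,415) across its thin side. I'll descend and grip.

Emit:
arm_command(
  rows=[
    [0,0.1,0,-0.001,0.035,-0.0013,0.3],
    [0,0.1,0,-0.001,0.07,-0.0013,0.3],
    [0,0.1,0,-0.001,0.09,-0.0013,0.3],
    [0,0.1,0,-0.001,0.1,-0.0013,0.3],
    [0,0.1,0,-0.001,0.1,-0.0013,0.3],
    [0,0.1,0,-0.001,0.1,-0.0013,0.6],
    [0,0.1,0,-0.001,0.1,-0.0013,0.8],
    [0,0.1,0,-0.001,0.1,-0.0013,1],
    [0,0.1,0,-0.001,0.1,-0.0013,1],
    [0,0.1,0,-0.001,0.1,-0.0013,1],
    [0,0.1,0,-0.001,0.1,-0.0013,1],
    [0,0.1,0,-0.001,0.1,-0.0013,1],
    [0,0.1,0,-0.001,0.1,-0.0013,1],
  ],
)

```text
time_s: 3.3
tool_pos: [0.6751, 0.1748, 0.0212]
eef_rot: [-1.439, -0.747, 0.745]
contact_force: [0.0, -0.3, 0.1]
finger_gap: 0.0116
```

Run:
```python
from h import *
st()
```

```text
t 3.3 p [0.6751 0.1748 0.0212] zyaw 144.79772033398282 down [ 0.0014  0.0004 -1.    ] q [ 0.2045  0.3977  1.233   0.0001  1.5095 -2.3227] f [ 0.0356 -0.2949  0.0946] gap 0.011635524821631577
```

Emit:
arm_command(
  rows=[
    [0,0,0,0,0,0,1],
    [0,0,0,0,0,0,1],
    [0,0,0,0,0,0,1],
    [0,0,0,0,-0.01,0,1],
    [0,0,0,0,-0.03,0,1],
    [0,0,0,0,-0.06,0,1],
    [0,0,0,0,-0.08,0,1],
    [0,0,0,0,-0.08,0,1],
    [0,0,0,0,-0.08,0,1],
  ],
)

```text
time_s: 4.05
tool_pos: [0.6758, 0.1749, 0.1031]
eef_rot: [-1.44, -0.75, 0.742]
contact_force: [-0.2, -0.2, -2.3]
finger_gap: 0.0095
```

Run:
```python
from h import *
st()
im={c:read_camera(c) for c in("scene","top")}; q=np.array([.675,.175,np.radians(234.8)])
z0=env.observe()["tool_pos"][2]-.0212
for cams in(("scene",),("top","scene")):
    r=fit(q,ELL,z0,{c:white(im[c]) for c in cams}); print(cams,r[0],np.degrees(r[0][2]),r[1:])
cv2.imwrite("pics/s2.png",cv2.resize(im["scene"][200:440,230:500,::-1],None,fx=2.5,fy=2.5))
go(.5266,-.0322,.12,117.8-90)
```

```text
t 4.05 p [0.6758 0.1749 0.1031] zyaw 144.79786475244308 down [ 0.0049  0.0011 -1.    ] q [ 0.2045  0.3599  1.1336  0.      1.643  -2.3227] f [-0.2182 -0.1573 -2.3244] gap 0.00946318769096459
('scene',) [0.6732 0.1728 4.0984] 234.8182195477414 (np.float64(573.5625), np.float32(1652.0))
('top', 'scene') [0.6738 0.1731 4.0999] 234.90788409014314 (np.float64(1743.5625), np.float32(2759.0))
yaw 27.799999999999997 turn [  0.02 117.    -0.09] shift [-0.2541 -0.0207  0.0014]
```

View pics/s2.png

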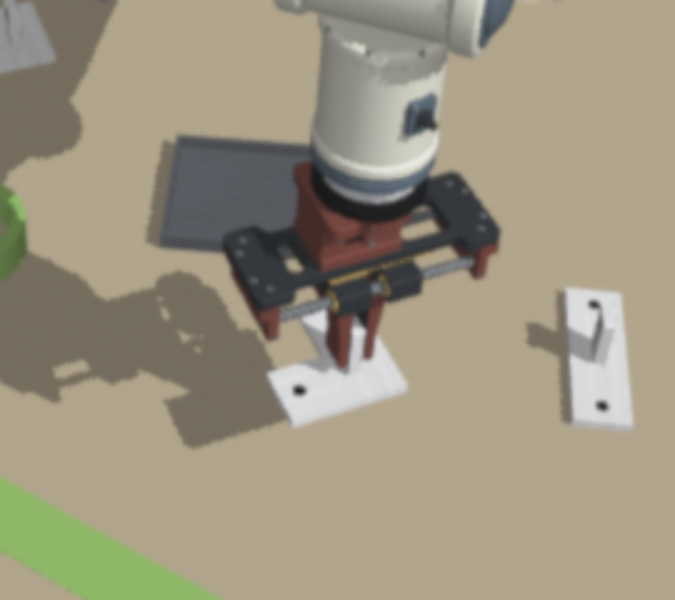

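Bracket A is held level: gap 9.5 mm, about 2.4 N. Now over the tray.

Emit:
arm_command(
  rows=[
    [0,117,0,-0.2541,-0.0207,0.0014,1],
    [0,117,0,-0.2541,-0.0207,0.0014,1],
    [0,117,0,-0.2541,-0.0207,0.0014,1],
    [0,117,0,-0.2541,-0.0207,0.0014,1],
    [0,117,0,-0.2541,-0.0207,0.0014,1],
    [0,117,0,-0.2541,-0.0207,0.0014,1],
    [0,117,0,-0.2541,-0.0207,0.0014,1],
    [0,117,0,-0.2541,-0.0207,0.0014,1],
    [0,117,0,-0.2541,-0.0207,0.0014,1],
    [0,117,0,-0.2541,-0.0207,0.0014,1],
    [0,117,0,-0.2541,-0.0207,0.0014,1],
    [0,117,0,-0.2541,-0.0207,0.0014,1],
    [0,117,0,-0.2541,-0.0207,0.0014,1],
    [0,117,0,-0.2541,-0.0207,0.0014,1],
    [0,117,0,-0.2541,-0.0207,0.0014,1],
    [0,117,0,-0.2541,-0.0207,0.0014,1],
    [0,117,0,-0.2541,-0.0207,0.0014,1],
    [0,117,0,-0.2541,-0.0207,0.0014,1],
    [0,117,0,-0.2541,-0.0207,0.0014,1],
    [0,117,0,-0.2541,-0.0207,0.0014,1],
  ],
)

```text
time_s: 5.82
tool_pos: [0.526, -0.0322, 0.1188]
eef_rot: [-1.403, 0.846, -0.841]
contact_force: [0.3, -0.7, -1.1]
finger_gap: 0.0098
```

Run:
```python
from h import *
st(); go(.5266,-.0322,.04,27.8); go(.5266,-.0322,.0245,27.8)
```

```text
t 5.8167 p [ 0.526  -0.0322  0.1188] zyaw 27.890266853305548 down [-0.0035  0.0001 -1.    ] q [-0.1254 -0.0982  1.6031 -0.0004  1.6402 -0.6122] f [ 0.2812 -0.7027 -1.1215] gap 0.009829394552727404
yaw 27.8 turn [ 0.17  0.09 -0.1 ] shift [0.0004 0.0788 0.0007]
yaw 27.8 turn [ 0.17  0.09 -0.1 ] shift [0.0005 0.0943 0.0008]
```

Emit:
arm_command(
  rows=[
    [0.17,0,-0.1,0.0005,0.03,0.0007,1],
    [0.17,0,-0.1,0.0005,0.055,0.0007,1],
    [0.17,0,-0.1,0.0005,0.07,0.0007,1],
    [0.17,0,-0.1,0.0005,0.08,0.0007,1],
    [0.17,0,-0.1,0.0005,0.086,0.0007,1],
    [0.17,0,-0.1,0.0005,0.09,0.0007,1],
    [0.17,0,-0.1,0.0005,0.092,0.0007,1],
    [0.17,0,-0.1,0.0005,0.093,0.0007,1],
    [0.17,0,-0.1,0.0005,0.093,0.0007,1],
    [0.17,0,-0.1,0.0005,0.093,0.0007,1],
  ],
)

```text
time_s: 6.65
tool_pos: [0.5271, -0.0323, 0.0267]
eef_rot: [-1.401, 0.842, -0.845]
contact_force: [-0.8, 0.0, -1.4]
finger_gap: 0.0102
```

Run:
```python
from h import *
st()
im=read_camera("scene"); cv2.imwrite("pics/s3.png",cv2.resize(im[200:360,240:440,::-1],None,fx=3.5,fy=3.5))
```

```text
t 6.65 p [ 0.5271 -0.0323  0.0267] zyaw 27.89670498680594 down [ 0.0014 -0.0003 -1.    ] q [-0.1256 -0.0517  1.7245 -0.0001  1.4672 -0.6125] f [-0.7893  0.0387 -1.3925] gap 0.010235697406596257
```

View pics/s3.png

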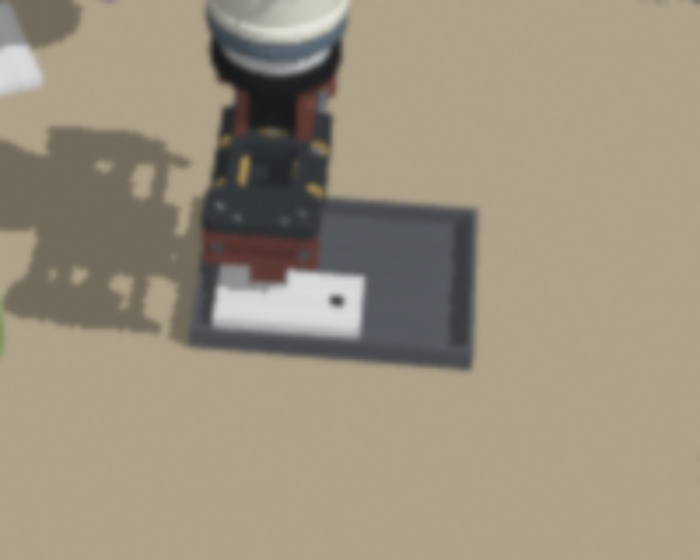

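Bracket A is inside the tray with gaps all round, still about 1.5 mm up. I'll lower it, release and lift.

Emit:
arm_command(
  rows=[
    [0,0,0,0,0.001,0,1],
    [0,0,0,0,0.002,0,1],
    [0,0,0,0,0.002,0,1],
    [0,0,0,0,0.0015,0,0.8],
    [0,0,0,0,0.001,0,0.6],
    [0,0,0,0,0.001,0,0.6],
    [0,0,0,0,0.001,0,0.6],
    [0,0,0,0,0.001,0,0.6],
    [0,0,0,0,-0.03,0,0.6],
    [0,0,0,0,-0.06,0,0.6],
    [0,0,0,0,-0.1,0,0.5],
    [0,0,0,0,-0.1,0,0.3],
    [0,0,0,0,-0.1,0,0.3],
  ],
)

```text
time_s: 7.78
tool_pos: [0.5286, -0.0325, 0.1301]
eef_rot: [-1.398, 0.837, -0.849]
contact_force: [-0.5, -0.2, -0.4]
finger_gap: 0.0521
```

Run:
```python
from h import *
st(); go(.448,-.3228,.12,233.5+90)
```

```text
t 7.7833 p [ 0.5286 -0.0325  0.1301] zyaw 27.897438398949983 down [ 0.0077 -0.0011 -1.    ] q [-0.1256 -0.1048  1.5892 -0.0001  1.6494 -0.6125] f [-0.4568 -0.1983 -0.4086] gap 0.05210173762383211
yaw 323.5 turn [-0.47 64.4   0.03] shift [ 0.2188  0.0098 -0.2071]
```

Emit:
arm_command(
  rows=[
    [-0.5,64.4,0,0.2188,0.0098,-0.2071,0.3],
    [-0.5,64.4,0,0.2188,0.0098,-0.2071,0.3],
    [-0.5,64.4,0,0.2188,0.0098,-0.2071,0.3],
    [-0.5,64.4,0,0.2188,0.0098,-0.2071,0.3],
    [-0.5,64.4,0,0.2188,0.0098,-0.2071,0.3],
    [-0.5,64.4,0,0.2188,0.0098,-0.2071,0.3],
    [-0.5,64.4,0,0.2188,0.0098,-0.2071,0.3],
    [-0.5,64.4,0,0.2188,0.0098,-0.2071,0.3],
    [-0.5,64.4,0,0.2188,0.0098,-0.2071,0.3],
    [-0.5,64.4,0,0.2188,0.0098,-0.2071,0.3],
    [-0.5,64.4,0,0.2188,0.0098,-0.2071,0.3],
    [-0.5,64.4,0,0.2188,0.0098,-0.2071,0.3],
    [-0.5,64.4,0,0.2188,0.0098,-0.2071,0.3],
    [-0.5,64.4,0,0.2188,0.0098,-0.2071,0.3],
    [-0.5,64.4,0,0.2188,0.0098,-0.2071,0.3],
  ],
)

```text
time_s: 9.03
tool_pos: [0.4483, -0.3223, 0.12]
eef_rot: [-0.839, 1.66, -1.66]
contact_force: [-0.4, 0.1, -1.0]
finger_gap: 0.0619
```

Run:
```python
from h import *
st(); go(.448,-.3228,.021,323.5)
im={c:read_camera(c) for c in("scene","top")}; cv2.imwrite("pics/s4.png",np.hstack([cv2.resize(im["scene"][150:330,180:400,::-1],(400,327)),cv2.resize(im["top"][170:300,230:390,::-1],(400,327))]))
q=np.array([.5266,-.0322,np.radians(117.8)])
for cams in(("top",),("scene",),("top","scene")):
    r=fit(q,ELL,.004,{c:white(im[c]) for c in cams}); print(cams,r[0],np.degrees(r[0][2]),r[1:])
```

```text
t 9.0333 p [ 0.4483 -0.3223  0.12  ] zyaw -36.39048418638669 down [-0.0005 -0.0005 -1.    ] q [-0.6845 -0.0337  1.5392 -0.0007  1.6361 -0.0494] f [-0.4325  0.0841 -0.9792] gap 0.06185481594018259
yaw 323.5 turn [0.01 0.11 0.04] shift [0.0005 0.099  0.0001]
('top',) [ 0.5284 -0.0313  2.0548] 117.73422010555134 (np.float64(91.75), np.float32(837.0))
('scene',) [ 0.525  -0.032   2.0284] 116.21800016583178 (np.float64(509.0), np.float32(1538.0))
('top', 'scene') [ 0.5275 -0.0317  2.0483] 117.35932806731117 (np.float64(626.6875), np.float32(2375.0))
```

View pics/s4.png

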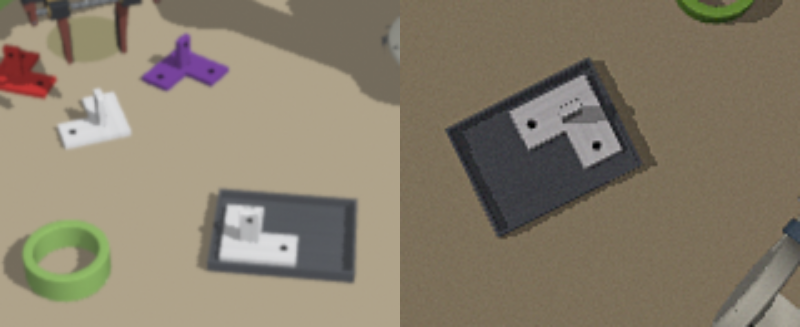

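Bracket A lies in the tray corner at top-crop (575,110), with gaps to the walls. The white B is at scene crop (95,115), with the purple and red parts well away from it. Grip B.

Emit:
arm_command(
  rows=[
    [0,0.1,0,0.0004,0.035,0,0.3],
    [0,0.1,0,0.0004,0.07,0,0.3],
    [0,0.1,0,0.0004,0.09,0,0.3],
    [0,0.1,0,0.0004,0.099,0,0.3],
    [0,0.1,0,0.0004,0.099,0,0.5],
    [0,0.1,0,0.0004,0.099,0,0.7],
    [0,0.1,0,0.0004,0.099,0,1],
    [0,0.1,0,0.0004,0.099,0,1],
    [0,0.1,0,0.0004,0.099,0,1],
    [0,0.1,0,0.0004,0.099,0,1],
    [0,0.1,0,0.0004,0.099,0,1],
    [0,0.1,0,0.0004,0.099,0,1],
    [0,0.1,0,0.0004,0.099,0,1],
    [0,0.1,0,0.0004,0.099,0,1],
    [0,0.1,0,0.0004,0.099,0,1],
  ],
)

```text
time_s: 10.38
tool_pos: [0.448, -0.3229, 0.0214]
eef_rot: [-0.837, 1.661, -1.662]
contact_force: [0.6, -0.9, 1.4]
finger_gap: 0.0099
```

Emit:
arm_command(
  rows=[
    [0,0,0,0,0,0,1],
    [0,0,0,0,-0.01,0,1],
    [0,0,0,0,-0.03,0,1],
    [0,0,0,0,-0.06,0,1],
    [0,0,0,0,-0.1,0,1],
    [0,0,0,0,-0.11,0,1],
    [0,0,0,0,-0.11,0,1],
  ],
)

```text
time_s: 10.97
tool_pos: [0.4496, -0.3242, 0.1362]
eef_rot: [-0.834, 1.653, -1.668]
contact_force: [0.4, -1.1, -2.0]
finger_gap: 0.0097
```

Run:
```python
from h import *
st(); go(.4584,.0222,.13,297.8+90)
```

```text
t 10.9667 p [ 0.4496 -0.3242  0.1362] zyaw -36.53504165686173 down [ 0.006  -0.0059 -1.    ] q [-0.6856 -0.0397  1.5163 -0.0007  1.6566 -0.048 ] f [ 0.4369 -1.1388 -1.9814] gap 0.009668375010212763
yaw 387.8 turn [ -0.39 -64.33   0.33] shift [-0.2835  0.0043 -0.1992]
```

Emit:
arm_command(
  rows=[
    [-0.4,-64.3,0.3,-0.2835,0.0043,-0.1992,1],
    [-0.4,-64.3,0.3,-0.2835,0.0043,-0.1992,1],
    [-0.4,-64.3,0.3,-0.2835,0.0043,-0.1992,1],
    [-0.4,-64.3,0.3,-0.2835,0.0043,-0.1992,1],
    [-0.4,-64.3,0.3,-0.2835,0.0043,-0.1992,1],
    [-0.4,-64.3,0.3,-0.2835,0.0043,-0.1992,1],
    [-0.4,-64.3,0.3,-0.2835,0.0043,-0.1992,1],
    [-0.4,-64.3,0.3,-0.2835,0.0043,-0.1992,1],
    [-0.4,-64.3,0.3,-0.2835,0.0043,-0.1992,1],
    [-0.4,-64.3,0.3,-0.2835,0.0043,-0.1992,1],
    [-0.4,-64.3,0.3,-0.2835,0.0043,-0.1992,1],
    [-0.4,-64.3,0.3,-0.2835,0.0043,-0.1992,1],
    [-0.4,-64.3,0.3,-0.2835,0.0043,-0.1992,1],
    [-0.4,-64.3,0.3,-0.2835,0.0043,-0.1992,1],
    [-0.4,-64.3,0.3,-0.2835,0.0043,-0.1992,1],
    [-0.4,-64.3,0.3,-0.2835,0.0043,-0.1992,1],
    [-0.4,-64.3,0.3,-0.2835,0.0043,-0.1992,1],
  ],
)

```text
time_s: 12.38
tool_pos: [0.4584, 0.0217, 0.13]
eef_rot: [-1.4, 0.846, -0.846]
contact_force: [0.0, -0.4, -1.3]
finger_gap: 0.0096
```

Run:
```python
from h import *
st(); go(.4584,.0222,.040,27.8);go(.4584,.0222,.0265,27.8)
```

```text
t 12.3833 p [0.4584 0.0217 0.13  ] zyaw 27.693148676869775 down [-0.0001 -0.0004 -1.    ] q [-0.0265 -0.2942  1.7541 -0.0004  1.6818 -0.5099] f [ 0.0397 -0.3993 -1.2524] gap 0.009602901151681751
yaw 27.8 turn [ 0.02 -0.11  0.02] shift [-0.0005  0.09    0.0002]
yaw 27.8 turn [ 0.02 -0.11  0.02] shift [-0.0005  0.1035  0.0002]
```

Descend to just above the rim (underside about 19 mm), then look.

Emit:
arm_command(
  rows=[
    [0,-0.1,0,-0.0005,0.03,0.0002,1],
    [0,-0.1,0,-0.0005,0.06,0.0002,1],
    [0,-0.1,0,-0.0005,0.08,0.0002,1],
    [0,-0.1,0,-0.0005,0.088,0.0002,1],
    [0,-0.1,0,-0.0005,0.088,0.0002,1],
    [0,-0.1,0,-0.0005,0.088,0.0002,1],
  ],
)

```text
time_s: 12.88
tool_pos: [0.4587, 0.0221, 0.0427]
eef_rot: [-1.401, 0.845, -0.845]
contact_force: [-1.3, -0.5, -1.5]
finger_gap: 0.0098
```

Run:
```python
from h import *
st(); go(.4584,.0222,.0265,27.8)
im={c:read_camera(c) for c in("scene","top")}; cv2.imwrite("pics/s5.png",np.hstack([cv2.resize(im["scene"][220:330,260:400,::-1],(400,327)),cv2.resize(im["top"][170:300,230:390,::-1],(400,327))]))
```

```text
t 12.8833 p [0.4587 0.0221 0.0427] zyaw 27.78333828528231 down [ 0.0003 -0.0004 -1.    ] q [-0.0255 -0.2577  1.8799 -0.0004  1.5191 -0.5104] f [-1.3071 -0.5139 -1.4855] gap 0.009759122542260395
yaw 27.8 turn [-0.01 -0.02  0.03] shift [-0.0002  0.0162 -0.0002]
```

View pics/s5.png

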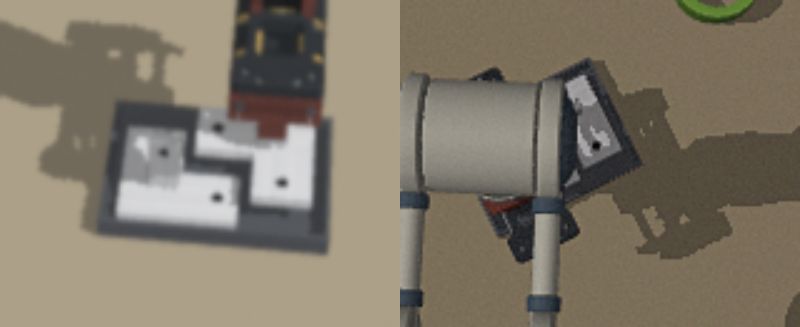

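B at scene crop (250,160) hangs nested beside A with visible gaps. Lower it gently, watching the force.

Emit:
arm_command(
  rows=[
    [0,0,0,0,0.005,0,1],
    [0,0,0,0,0.01,0,1],
    [0,0,0,0,0.014,0,1],
    [0,0,0,0,0.016,0,1],
    [0,0,0,0,0.0165,0,1],
    [0,0,0,0,0.0165,0,1],
  ],
)

```text
time_s: 13.48
tool_pos: [0.4594, 0.0222, 0.0272]
eef_rot: [-1.4, 0.843, -0.847]
contact_force: [0.3, -0.3, -1.6]
finger_gap: 0.0099
```

Run:
```python
from h import *
st()
im={c:read_camera(c) for c in("scene",)}; cv2.imwrite("pics/s6.png",cv2.resize(im["scene"][230:320,280:390,::-1],(660,540),interpolation=cv2.INTER_CUBIC))
```

```text
t 13.4833 p [0.4594 0.0222 0.0272] zyaw 27.78833489731272 down [ 0.0023 -0.0005 -1.    ] q [-0.0255 -0.2464  1.8987 -0.0004  1.487  -0.5104] f [ 0.2507 -0.2813 -1.6151] gap 0.009853818178853927
```

View pics/s6.png

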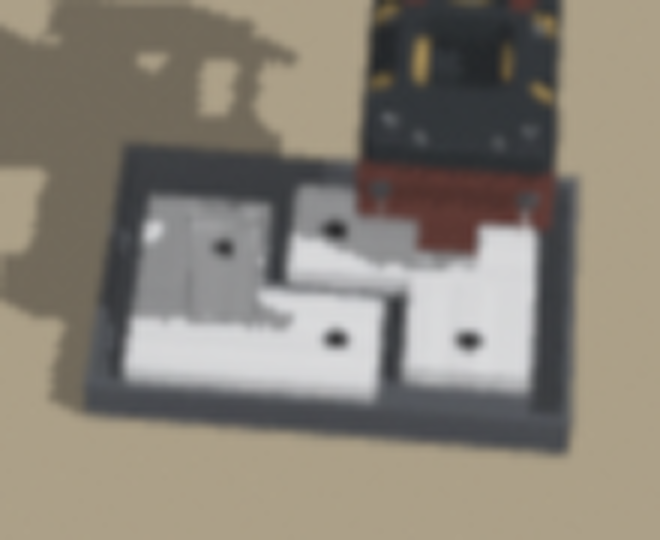

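Nested with gaps all round: the L-to-L gap runs at (395,340) and (280,250). Lower the last 2 mm, release and retreat.

Emit:
arm_command(
  rows=[
    [0,0,0,0,0.001,0,1],
    [0,0,0,0,0.0022,0,1],
    [0,0,0,0,0.0022,0,1],
    [0,0,0,0,0.0018,0,0.8],
    [0,0,0,0,0.0015,0,0.65],
    [0,0,0,0,0.0015,0,0.65],
    [0,0,0,0,0.0015,0,0.65],
    [0,0,0,0,0.0015,0,0.65],
    [0,0,0,0,-0.03,0,0.65],
    [0,0,0,0,-0.07,0,0.65],
    [0,0,0,0,-0.11,0,0.6],
    [0,0,0,0,-0.15,0,0.6],
    [0,0,0,0,-0.17,0,0.6],
    [0,0,0,0,-0.17,0,0.6],
  ],
)

```text
time_s: 14.7
tool_pos: [0.4611, 0.0222, 0.2039]
eef_rot: [-1.394, 0.835, -0.854]
contact_force: [0.1, 1.1, 1.1]
finger_gap: 0.0348
```

Run:
```python
from h import *
st(); go(.35,.35,.22)
```

```text
t 14.7 p [0.4611 0.0222 0.2039] zyaw 27.791740245284707 down [ 0.013  -0.0008 -0.9999] q [-0.0253 -0.2984  1.627  -0.0004  1.8001 -0.5104] f [0.0768 1.0874 1.0841] gap 0.034835988386582126
yaw 27.791740245284707 turn [-0.64 -0.    0.38] shift [-0.3417 -0.0177  0.0547]
```

Emit:
arm_command(
  rows=[
    [0,0,0,-0.34,-0.02,0.055,0.6],
    [0,0,0,-0.34,-0.02,0.055,0.6],
    [0,0,0,-0.34,-0.02,0.055,0.6],
    [0,0,0,-0.34,-0.02,0.055,0.6],
    [0,0,0,-0.34,-0.02,0.055,0.6],
    [0,0,0,-0.34,-0.02,0.055,0.6],
    [0,0,0,-0.34,-0.02,0.055,0.6],
    [0,0,0,-0.34,-0.02,0.055,0.6],
    [0,0,0,-0.34,-0.02,0.055,0.6],
    [0,0,0,-0.34,-0.02,0.055,0.6],
    [0,0,0,-0.34,-0.02,0.055,0.6],
    [0,0,0,-0.34,-0.02,0.055,0.6],
  ],
)

```text
time_s: 15.7
tool_pos: [0.3515, 0.3474, 0.2216]
eef_rot: [-1.395, 0.836, -0.855]
contact_force: [0.4, -0.5, -1.0]
finger_gap: 0.0351
```

Run:
```python
from h import *
st()
im={c:read_camera(c) for c in("scene","top")}; cv2.imwrite("pics/s7.png",np.hstack([cv2.resize(im["scene"][225:335,275:395,::-1],(400,367),interpolation=cv2.INTER_CUBIC),cv2.resize(im["top"][180:290,230:350,::-1],(400,367),interpolation=cv2.INTER_CUBIC)]))
T=np.array([.4925,-.005]);c,s=np.cos(np.radians(27.8)),np.sin(np.radians(27.8));RT=np.array([[c,-s],[s,c]])
w={c:white(im[c]) for c in im}
for q in (np.array([.5275,-.032,np.radians(117.8)]),np.array([.4594,.0222,np.radians(297.8)])):
    r=fit(q,ELL,.004,{"top":w["top"]}); print(r[0],np.degrees(r[0][2]),r[1:],"in tray",RT.T@(r[0][:2]-T)*1000)
for n in("strip","tape"): print(n,[(np.round(d["location"],1),round(d["confidence"],2)) for d in spotter.place_of("top",n)])
```

```text
t 15.7 p [0.3515 0.3474 0.2216] zyaw 27.731438981320654 down [ 0.0125 -0.0021 -0.9999] q [ 0.7177 -0.2008  1.5141 -0.0101  1.8204  0.2312] f [ 0.4037 -0.5057 -0.9726] gap 0.035135211025718614
[ 0.5285 -0.0316  2.0527] 117.61375060675098 (np.float64(856.625), np.float32(1607.0)) in tray [ 19.4811 -40.3241]
[0.4612 0.022  5.2122] 298.6381329751103 (np.float64(854.125), np.float32(1601.0)) in tray [-15.082   38.5047]
strip [(array([229.1, 172.9]), 0.93)]
tape [(array([159.2, 353.4]), 0.93)]
```

View pics/s7.png

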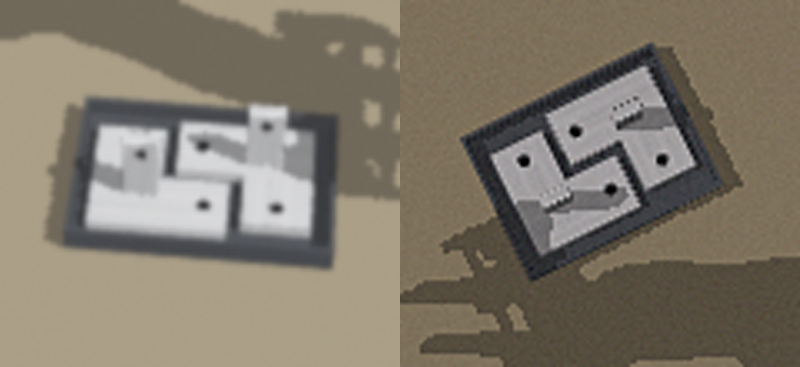

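Both Ls lie nested in the tray with dark gaps to every wall and between them, lugs up. The fits are within 2.5 mm of target and the bystanders have not moved. Handing in.

```bash
python3 -c "
from rig import env
print(env.close_job())"
```

```text
the job is handed in; nothing more can be done
None
```

Both aluminium brackets are in the spray tray, nested half a turn apart and lugs up, and the job is handed in at about 16 s of the 56 s allowed. I gripped each one by its lug, turned it over the tray and set it down.

- **Position:** the last pictures show dark gaps to every wall and between the two brackets. The fitted lug positions are within about 2.5 mm of the planned spots, where the planned gap was 10 mm.
- **Flatness:** neither bracket appears to rest on the rim or on the other, judging by those gaps. I did not measure height directly, but each was lowered to about floor height before release with no unusual force.
- **Bystanders:** the tape was found where it was in the first picture. The strip came out about 2 pixels (roughly 5 mm) off, which I put down to detection error because the arm never touched it. I never gripped the purple and red look-alikes.
- **Disagreements:** the two cameras differed by 2–3 mm on positions. I used values between the two for picking and placing.
- **Failed checks:** my first tray mask in the scene view failed, so I redid it. The outline fit while bracket A was hanging in the gripper was unusable because the gripper hid part of it. The final fits had large residuals because each crop also contained the other bracket.

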